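Hang the crampon adapter on the spares carousel

ROBOT

A 6-joint arm with a two-finger parallel gripper is mounted at the origin on the work surface. World frame = base frame: x ahead of the robot, y to its left, z up, the work surface at z = 0. Lengths are in m, angles in rad, forces in N, time in s.
With the tool pointing down it reaches from about 0.35 to 0.975 m from the base axis. Payload 4.9 kg.
Tool frame: the origin (TCP) lies at the very end of the fingers, on their centre line; the grasp point (between the pads) lies 19 mm behind it; z points along the fingers, y is the line along which they close (so a half turn about z gives the same grasp; the last joint's range is limited). The gripper opens to 85 mm and grips with 20 to 120 N. Pads are 22 mm wide; open, the fingers measure 114 mm over their backs; the gripper's body (76 mm by 85 mm) begins 54 mm behind the grasp point. The pads swing forward as they close: fully open they stand 13 mm farther back than shut.
Start: joints at [-1.278, 0.053, 1.613, -0, 1.476, -0.119], TCP at [0.25, -0.573, 0.231] pointing down, gripper open.
Joint ranges: [-3.01, 3.01], [-1.01, 2.22], [0.06, 2.58], [-1.02, 4.17], [0.09, 2.62], [-3.14, 3.14]. Speed limits (rad/s): [2.57, 2.57, 3.14, 3.14, 3.14, 3.14].

INTERFACE

Orientations are given as a rotation vector (axis times angle).
In Python, from station import * gives the robot as it stands.
- The arm moves only by the shell command python3 -m crank 'ROWS' [OPENING] [FORCE]. ROWS is JSON, a list of rows, each an object with "offset": the shift along the tool's x, y, z in m, a list of three; "twist": the turn, a rotation vector about the tool's x, y, z in degrees, a list of three. In form: [{"offset": [x, y, z], "twist": [rx, ry, rz]}, ...]. A call has 1 to 20 rows; each row is the pose to reach, as a shift and turn from the pose commanded when the call began, along the tool's axes at that moment; what a row does not reach only later rows make up. A row lasts 1/8 s, in which the tool goes at most 62.5 mm and 10.7 degrees, less where a joint would pass 70% of its speed; a pose out of reach is approached as far as the arm can. A call with a gripper value outside its range is refused whole. OPENING is the opening, from 0 (shut) to 1 (fully open), set as the call begins (- or left out, the last holds). The fingers move at their own pace and stop on an object; FORCE is the grip in N (left out, the last holds). Time passes only in rows, so rows that repeat a pose let the fingers close. It gives the time, the measured TCP pose, the force, the opening and the grip force at its end, in the units of the state.
- get_obs(): the state, without advancing time (a new reading comes with each control period).
- get_image(name): name is "scene" or "top"; returns the picture (400x640x3 uint8, red, green, blue); there is no depth.
- get_calibration(name): a dict with "intrinsics" (3x3 intrinsics, pixels), "world_from_camera" (4x4, takes a point from camera to world coordinates). Camera axes: x right, y up, looking along -z (the intrinsics and any distortion apply to the point x, -y, -z); pixel columns grow to the right and rows downward; lengths in m; the calibration is good to about 2 mm. A picture is of the moment at which its call begins. get_calibration takes no time and is no camera call.
- finish_job(): hands the job in; it is judged then, once.
Trained networks look in the newest picture that a camera, given by its name, has taken for a name from the list of things; names that differ only in an ending like _2 or _b are one class to them, and where a whole thing is asked for, a point or a joint stands for the part that bears it (a point fixed in the world has none). Each returns a list of dicts, best first, with "confidence" (0 to 1); they miss things now and then, are a little off and sometimes report something else, mostly with a low value. They report only what shows in the picture. A call takes as long as a camera call. They do not tell look-alikes from the thing itself.
- cut_out(query, camera): "region" (400x640 bool, what is visible of it) and "rect" ([centre column, centre row, width, height] in pixels, round what is visible of it).
The state is a dict: "t": time; "q": joint angles; "dq": joint speeds; "effort": joint torques, N m; "tool_pos": TCP position; "tool_rot": TCP orientation; "contact_force": force on the tool from outside, world axes, zero at the start; "wrist_torque": the same for the moment, N m; "opening": finger opening in m; "grip_force": force on a finger pad.
Only numpy, scipy, OpenCV 4.12 (cv2) and the standard library are available. Lean on these libraries where they do the work, as an engineer would, in place of code of your own. Each camera call takes 0.05 s, during which the arm holds its last target. There are 200 camera calls.

TASK

Turn the spares carousel on the bench until its one empty hook points out along the white mark on its base. Then hang the orange crampon adapter on that hook, with the hook through its window, let go, and leave the hook pointing along the mark.

Things in the scene. Friction and masses are not known exactly. Their poses are not given: they have to be found in the camera images.
- adapter_center (a point): Orange plastic crampon adapter, loose, 90 g, upright on the bench. Point: its centre, 34 mm above its underside; z up. Foot 40 (x) x 50 (y) x 14 mm high; on it a closed frame 16 mm thick (x), 50 wide (y), top at 68 mm, round a window open along x: 34 wide, from 14 to 58 mm above the underside. Grip the frame's flat sides (50 mm apart along y). Either face may go onto the hook.
- empty_hook (a point): Empty hook: level 8 mm steel rod, radial; upturned tip 135 mm from the carousel's axis, 12 mm above the rod. Point: on top of the rod, 105 mm from the axis, 124 mm above the bench; its -x points outwards along the hook, z up. The adapter hangs with its crossbar on the rod, its centre 24 mm below this point. Hooks at 90, 180, 270 degrees carry fixed black, blue, green adapters of the same size.
- knob (a point): Yellow bar knob on the carousel's vertical axis: 50 mm long (x, in line with the empty hook; -x towards it), 16 wide (y), top 14 mm above the point, black hub 26 mm below it. Point: on the axis, at grip height, 152 mm above the bench. Turns the carousel against 0.15 N m friction; it stays where left. Fixed dark base disc 220 mm across, 12 high; white mark on its tongue (to 165 mm from the axis).
- carousel (a joint): Turn of the carousel in rad, positive anticlockwise seen from above; 0 when the empty hook points exactly along the white mark on the base, which faces roughly towards the robot. Turns 3.1 rad either way. Bystanders on the bench: grey heel unit 80 x 44 x 49 mm, black toe bumper 60 x 40 x 30 mm, chrome pin punch 115 mm long, lying.
There are look-alikes about, which are no part of the job. Of the things that look like the part that bears adapter_center, the largest one is meant.

How it is judged:
On the way:
1. the empty hook is turned to the white mark (within 10 degrees) and stands still, with the adapter not yet near it (value of joint carousel between -0.175 and 0.175 rad and velocity of joint carousel between -0.1 and 0.1 rad/s and distance between adapter_center and empty_hook above 0.1 m), for 0.2 s.
At the end, for the whole second after the job is handed in: The orange adapter hangs on the once-empty hook: centre 10 to 36 mm below the rod's top, within 25 mm sideways, from 65 mm inwards to 35 mm outwards of the hook point, tilted less than 0.5 rad; the hook points along the white mark within 0.26 rad (value of joint carousel between -0.26 and 0.26 rad and x of adapter_center in the frame of empty_hook between -0.035 and 0.065 m and y of adapter_center in the frame of empty_hook between -0.025 and 0.025 m and z of adapter_center in the frame of empty_hook between -0.036 and -0.01 m and angle between adapter_center's own z axis and vertical below 0.5 rad); the robot touches nothing.
It also fails if it takes over 51 s, if anything falls off the work surface, if the arm or the gripper's body presses on something with over 40 N, if the wrist force passes 120 N, or if a joint passes its speed limit or range.

## Working session

There is one attempt and no reset: what is moved stays moved. The work goes in short steps, Python scripts to look and compute and a shell command to move; the robot and the scene stay as the last step left them, time stands still between calls to the robot, and variables do not carry over. Pictures are saved under pics/ and viewed, at most 10 in all, crops included, and the job is handed in when it is done.

```bash
mkdir -p pics
cat > h.py <<'E'
from station import *
import numpy as np, cv2
from scipy.spatial.transform import Rotation as R
def ray(cam,u,v):
    c=get_calibration(cam);K=np.array(c["intrinsics"]);T=np.array(c["world_from_camera"])
    d=np.linalg.inv(K)@[u,v,1]; d=T[:3,:3]@[d[0],-d[1],-d[2]]
    return T[:3,3],d
def atz(cam,u,v,z):
    o,d=ray(cam,u,v); return o+d*(z-o[2])/d[2]
def proj(cam,p):
    c=get_calibration(cam);K=np.array(c["intrinsics"]);T=np.array(c["world_from_camera"])
    q=T[:3,:3].T@(np.array(p)-T[:3,3]); w=K@[q[0],-q[1],-q[2]]; return w[:2]/w[2]
def save(cam,n,box=None,s=1):
    im=get_image(cam)[:,:,::-1]
    if box: im=im[box[1]:box[3],box[0]:box[2]]
    cv2.imwrite(f"pics/{n}.png",cv2.resize(im,None,fx=s,fy=s,interpolation=cv2.INTER_CUBIC))
E
python3 - <<'E'
from h import *
for c in ("top","scene"):
    save(c,c+"1")
    k=get_calibration(c);print(c,"dist" in str(k.keys()),k.keys(),np.round(np.array(k["world_from_camera"]),3).tolist(),np.round(k["intrinsics"],1).tolist())
    for q in ("adapter_center","knob","empty_hook","carousel"):
        for d in cut_out(q,c): print(c,q,round(d["confidence"],2),np.round(d["rect"],1))
o=get_obs();print(o["t"],o["tool_pos"],o["tool_rot"],o["opening"])
E
```

```text
top False dict_keys(['intrinsics', 'world_from_camera']) [[-0.0, 0.991, -0.137, 0.375], [-1.0, 0.0, 0.005, -0.081], [0.005, 0.137, 0.99, 1.112], [0.0, 0.0, 0.0, 1.0]] [[399.8, 0.0, 317.8], [0.0, 399.8, 202.3], [0.0, 0.0, 1.0]]
top adapter_center 0.63 [378.6 247.9  22.1  16.1]
top adapter_center 0.58 [403.1 226.3  23.3  17.4]
top adapter_center 0.55 [414.6 256.   14.7  12.3]
top knob 0.81 [224.  149.1  90.6  91.7]
top empty_hook 0.84 [221.1 151.2  96.1  96.2]
top carousel 0.71 [225.  150.1  87.4  91. ]
scene False dict_keys(['intrinsics', 'world_from_camera']) [[0.861, -0.433, 0.267, 0.783], [0.508, 0.717, -0.477, -0.524], [0.015, 0.546, 0.838, 0.896], [0.0, 0.0, 0.0, 1.0]] [[457.3, 0.0, 315.4], [0.0, 457.3, 191.9], [0.0, 0.0, 1.0]]
scene adapter_center 0.79 [225.2 248.4  23.5  19.8]
scene adapter_center 0.7 [183.3 286.8  27.   23.9]
scene adapter_center 0.68 [222.8 291.   33.4  39.4]
scene knob 0.55 [415.1 145.3 108.4 102.5]
scene empty_hook 0.61 [413.8 146.5 105.1 106. ]
scene carousel 0.92 [414.6 146.  104.5 106.2]
0.5 [ 0.25016275 -0.57270509  0.23127508] [-3.07516495e+00 -6.42265917e-01 -1.58030551e-05] 0.08537650014788815
```

View pics/top1.png

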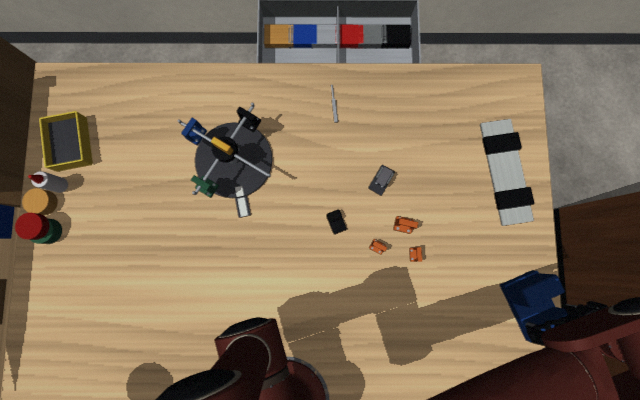

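View pics/scene1.png

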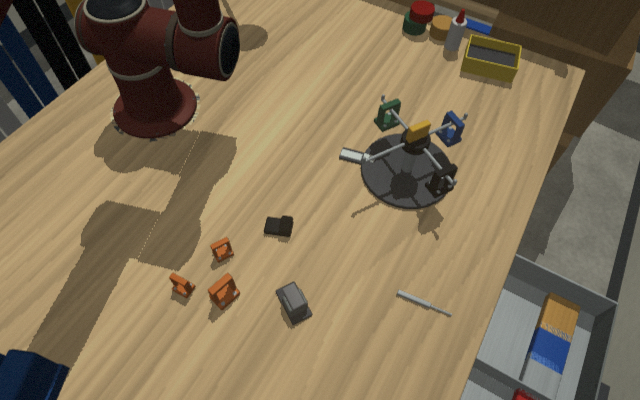

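Run:
```python
from h import *
a=get_image("top");b=get_image("scene")
rs=lambda im,x,y,w,h:cv2.resize(im[y:y+h,x:x+w,::-1],(400,300*h*4//h//4) if 0 else (400,int(400*h/w)),interpolation=cv2.INTER_CUBIC)
t=np.vstack([np.hstack([rs(a,165,95,120,90*1+30)[:,:],rs(b,335,80,130,130)])])
cv2.imwrite("pics/car.png",t)
t=np.hstack([rs(a,360,200,80,80),rs(b,160,225,90,90)])
cv2.imwrite("pics/ad.png",t)
```

```text
(no output)
```

View pics/car.png

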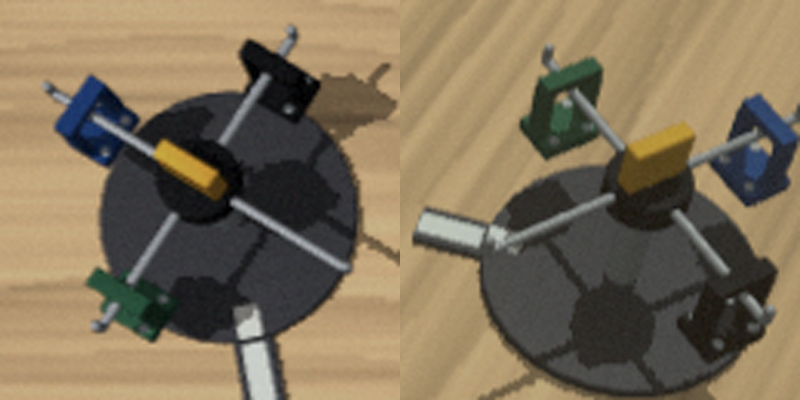

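View pics/ad.png

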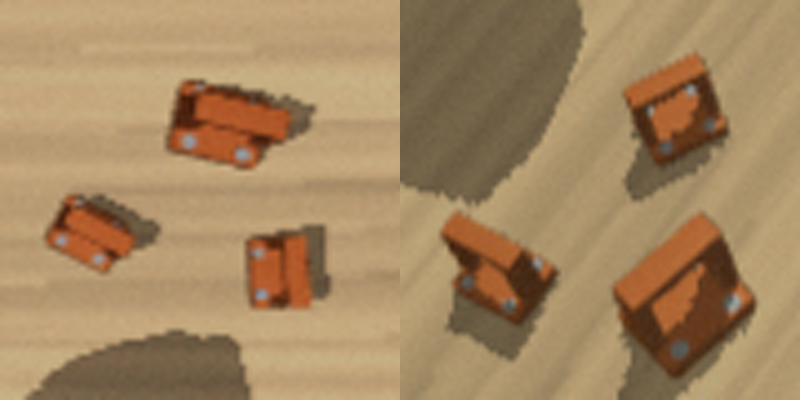

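```bash
cat > fit.py <<'E'
from h import *
from scipy.optimize import minimize
def boxpts(x,y,yaw,bx):
    P=np.array([[a,b,c] for a in bx[0] for b in bx[1] for c in bx[2]])
    c,s=np.cos(yaw),np.sin(yaw)
    return np.c_[x+c*P[:,0]-s*P[:,1],y+s*P[:,0]+c*P[:,1],P[:,2]]
B=[[(-.02,.02),(-.025,.025),(0,.014)],[(-.008,.008),(-.025,.025),(.014,.068)]]
S=8
def sil(cam,p,x0,y0,w,h):
    m=np.zeros((h*S,w*S),np.uint8)
    for b in B:
        q=np.array([proj(cam,r) for r in boxpts(*p,b)])
        q=((q-[x0,y0]+.5)*S).astype(np.int32)
        cv2.fillConvexPoly(m,cv2.convexHull(q),1)
    return m>0
def fit(regs,p0):
    data=[]
    for cam,r in regs:
        ys,xs=np.where(r);x0,y0=xs.min()-12,ys.min()-12;w,h=xs.max()-x0+13,ys.max()-y0+13
        data.append((cam,x0,y0,w,h,cv2.resize(r[y0:y0+h,x0:x0+w].astype(np.uint8),(w*S,h*S),interpolation=cv2.INTER_NEAREST)>0))
    def cost(p):
        return sum(1-(m&sil(c,p,*a)).sum()/(m|sil(c,p,*a)).sum() for c,*a,m in data)
    best=None
    for yaw in p0[2]:
        r=minimize(cost,[p0[0],p0[1],yaw],method="Nelder-Mead",options=dict(initial_simplex=np.array([p0[0],p0[1],yaw])+np.array([[0,0,0],[.006,0,0],[0,.006,0],[0,0,.2]]),maxiter=120))
        print(r.x,r.fun)
        if best is None or r.fun<best.fun: best=r
    return best
E
python3 - <<'E'
from fit import *
get_image("top");get_image("scene")
rt=min(cut_out("adapter_center","top"),key=lambda d:np.hypot(d["rect"][0]-404,d["rect"][1]-226))
rs=min(cut_out("adapter_center","scene"),key=lambda d:np.hypot(d["rect"][0]-223,d["rect"][1]-291))
p=atz("top",404,225,.03)
print(p,rt["rect"],rs["rect"])
fit([("top",rt["region"]),("scene",rs["region"])],(p[0],p[1],[-.2,-.2+np.pi/2]))
f=lambda x,y:(165+x/3.333,95+y/3.333)
E_=atz("top",*f(350,268),.134);Bl=atz("top",*f(47,88),.134);G=atz("top",*f(98,327),.134);K=atz("top",*f(292,33),.134)
print("E",E_,"axis",(E_+Bl)/2,(G+K)/2,"len",np.hypot(*(E_-Bl)[:2]),np.hypot(*(G-K)[:2]))
print("hookdir",np.arctan2(*(E_-Bl)[1::-1]),np.arctan2(*(K-G)[1::-1])-np.pi/2)
D=atz("top",*f(229.5,217),.012);print("disc",D)
kn=atz("top",*f(191,170),.166);print("knob",kn)
s=lambda x,y:(335+(x-400)/400*130,80+y/400*130)
kn=atz("scene",*s(659,143),.166);print("knob scene",kn)
M1=atz("top",*f(247,320),.012);M2=atz("top",*f(261,392),.012)
c=(E_+Bl+G+K)/4
print("markdir",np.arctan2(*(M2-M1)[1::-1]),np.arctan2(*(M2-c)[1::-1]),np.arctan2(*(M1-c)[1::-1]), np.hypot(*(M2-c)[:2]))
E
```

```text
[ 0.46307483 -0.32029032  0.03      ] [403.1, 224.9, 23.7, 16.7] [222.9, 291.9, 34.5, 38.0]Traceback (most recent call last):
  File "<stdin>", line 7, in <module>
  File "fit.py", line 25, in fit
    r=minimize(cost,[p0[0],p0[1],yaw],method="Nelder-Mead",options=dict(initial_simplex=np.array([p0[0],p0[1],yaw])+np.array([[0,0,0],[.006,0,0],[0,.006,0],[0,0,.2]]),maxiter=120))
    res = _minimize_neldermead(fun, x0, args, callback, bounds=bounds,
                               **options)
    fxr = func(xr)
    fx = function(np.copy(x), *(wrapper_args + args))
  File "fit.py", line 22, in cost
    return sum(1-(m&sil(c,p,*a)).sum()/(m|sil(c,p,*a)).sum() for c,*a,m in data)
  File "fit.py", line 22, in <genexpr>
    return sum(1-(m&sil(c,p,*a)).sum()/(m|sil(c,p,*a)).sum() for c,*a,m in data)
                                          ~~~^^^^^^^^
  File "fit.py", line 12, in sil
    q=np.array([proj(cam,r) for r in boxpts(*p,b)])
                ~~~~^^^^^^^
  File "h.py", line 11, in proj
    c=get_calibration(cam);K=np.array(c["intrinsics"]);T=np.array(c["world_from_camera"])
ValueError: time passes only in moves, steps and waits
```

```bash
sed -i 's/^def ray/from functools import lru_cache\nget_calibration=lru_cache(get_calibration)\ndef ray/' h.py
cat > m.py <<'E'
from fit import *
get_image("top");get_image("scene")
rt=min(cut_out("adapter_center","top"),key=lambda d:np.hypot(d["rect"][0]-404,d["rect"][1]-226))
rs=min(cut_out("adapter_center","scene"),key=lambda d:np.hypot(d["rect"][0]-223,d["rect"][1]-291))
p=atz("top",404,225,.03)
fit([("top",rt["region"]),("scene",rs["region"])],(p[0],p[1],[-.2,-.2+np.pi/2]))
f=lambda x,y:(165+x/3.333,95+y/3.333)
E_=atz("top",*f(350,268),.134);Bl=atz("top",*f(47,88),.134);G=atz("top",*f(98,327),.134);K=atz("top",*f(292,33),.134)
print("E",E_,"axis",(E_+Bl)/2,(G+K)/2,"len",np.hypot(*(E_-Bl)[:2]),np.hypot(*(G-K)[:2]))
print("hookdir",np.arctan2(*(E_-Bl)[1::-1]),np.arctan2(*(K-G)[1::-1])-np.pi/2)
D=atz("top",*f(229.5,217),.012);print("disc",D)
kn=atz("top",*f(191,170),.166);print("knob",kn)
s=lambda x,y:(335+(x-400)/400*130,80+y/400*130)
kn=atz("scene",*s(659,143),.166);print("knob scene",kn)
M1=atz("top",*f(247,320),.012);M2=atz("top",*f(261,392),.012)
c=(E_+Bl+G+K)/4
print("markdir",np.arctan2(*(M2-M1)[1::-1]),np.arctan2(*(M2-c)[1::-1]),np.arctan2(*(M1-c)[1::-1]), np.hypot(*(M2-c)[:2]))
E
python3 m.py
```

```text
[ 0.46825334 -0.32533365 -0.21880673] 1.048179696138253
[ 0.4643865  -0.32157537  1.36994562] 1.3529529347628566
E [0.57837629 0.03338174 0.134     ] axis [0.64812435 0.14981115 0.134     ] [0.64776387 0.15024786 0.134     ] len 0.2714450267407319 0.26730005136112106
hookdir -2.1105234533131245 -2.11718794623052
disc [0.64760054 0.15015453 0.012     ]
knob [0.64459001 0.14691834 0.166     ]
knob scene [0.65426893 0.14695716 0.166     ]
markdir -2.926462168350027 -2.9414525457171417 -2.951755462251963 0.15219279142535871
```

```bash
cat >> h.py <<'E'
def go(x,y,z,yaw,from_=None):
    o=get_obs() if from_ is None else None
    if o: p=np.array(o["tool_pos"]);r=R.from_rotvec(o["tool_rot"])
    else: p=np.array(from_[:3]);r=R.from_euler("z",from_[3])*R.from_euler("x",np.pi)
    rt=R.from_euler("z",yaw)*R.from_euler("x",np.pi)
    print("off",np.round(r.inv().apply(np.array([x,y,z])-p),4),"twist",np.round(np.degrees((r.inv()*rt).as_rotvec()),1))
E
python3 - <<'E'
from h import *
go(.648,.150,.24,1.029)
from fit import *
get_image("top");get_image("scene")
rt=min(cut_out("adapter_center","top"),key=lambda d:np.hypot(d["rect"][0]-404,d["rect"][1]-226))
rs=min(cut_out("adapter_center","scene"),key=lambda d:np.hypot(d["rect"][0]-223,d["rect"][1]-291))
out=[]
for cam,r in (("top",rt),("scene",rs)):
    ys,xs=np.where(r["region"]);print(cam,r["rect"],xs.min(),xs.max(),ys.min(),ys.max(),len(xs))
    x0,y0=int(r["rect"][0])-25,int(r["rect"][1])-25
    m=sil(cam,(.468,-.325,-.219),x0,y0,50,50).astype(np.uint8)
    im=cv2.resize(get_image(cam)[y0:y0+50,x0:x0+50,::-1].copy(),(400,400))
    for mm,c in ((m,(255,0,0)),(cv2.resize(r["region"][y0:y0+50,x0:x0+50].astype(np.uint8),(400,400),interpolation=0),(0,255,0))):
        cs,_=cv2.findContours(mm,cv2.RETR_LIST,cv2.CHAIN_APPROX_NONE);cv2.drawContours(im,cs,-1,c,1)
    out.append(im)
cv2.imwrite("pics/ov.png",np.hstack(out))
E
```

```text
off [ 0.6539 -0.5031 -0.0087] twist [  0.    0.  -35.4]
top [405.5, 225.1, 24.0, 16.9] 393 417 217 233 295
scene [224.6, 291.9, 34.0, 38.6] 209 239 273 308 683
```

View pics/ov.png

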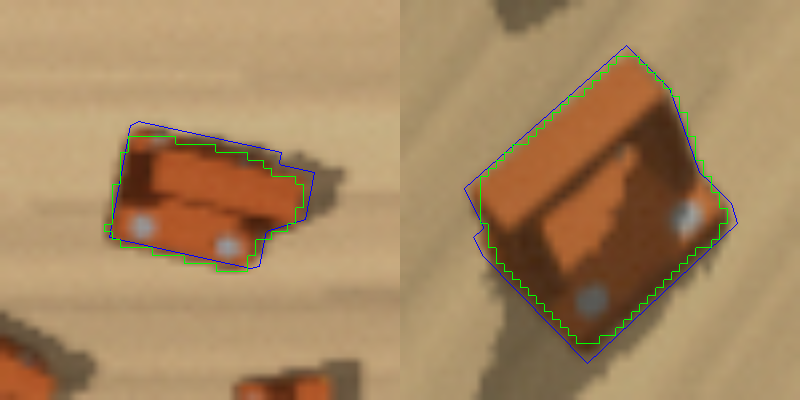

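```bash
python3 -m crank '[{"offset":[0.654,-0.503,-0.009],"twist":[0,0,-35.4]},{"offset":[0.654,-0.503,-0.009],"twist":[0,0,-35.4]},{"offset":[0.654,-0.503,-0.009],"twist":[0,0,-35.4]},{"offset":[0.654,-0.503,-0.009],"twist":[0,0,-35.4]},{"offset":[0.654,-0.503,-0.009],"twist":[0,0,-35.4]},{"offset":[0.654,-0.503,-0.009],"twist":[0,0,-35.4]},{"offset":[0.654,-0.503,-0.009],"twist":[0,0,-35.4]},{"offset":[0.654,-0.503,-0.009],"twist":[0,0,-35.4]},{"offset":[0.654,-0.503,-0.009],"twist":[0,0,-35.4]},{"offset":[0.654,-0.503,-0.009],"twist":[0,0,-35.4]},{"offset":[0.654,-0.503,-0.009],"twist":[0,0,-35.4]},{"offset":[0.654,-0.503,-0.009],"twist":[0,0,-35.4]},{"offset":[0.654,-0.503,-0.009],"twist":[0,0,-35.4]},{"offset":[0.654,-0.503,-0.009],"twist":[0,0,-35.4]},{"offset":[0.654,-0.503,-0.009],"twist":[0,0,-35.4]},{"offset":[0.654,-0.503,-0.009],"twist":[0,0,-35.4]},{"offset":[0.654,-0.503,-0.009],"twist":[0,0,-35.4]},{"offset":[0.654,-0.503,-0.009],"twist":[0,0,-35.4]}]' 0.7 40
python3 - <<'E'
from h import *
go(.648,.150,.136,1.029)
a=get_image("top");b=get_image("scene")
cv2.imwrite("pics/k.png",np.hstack([cv2.resize(a[90:210,160:280,::-1],(400,400)),cv2.resize(b[60:200,340:480,::-1],(400,400))]))
print(get_obs()["t"])
E
```

```text
t: 3.55
tool_pos: [0.648, 0.149, 0.2407]
tool_rot: [2.735, 1.545, 0.0]
contact_force: [-0.7, -0.1, -1.1]
opening: 0.0598
grip_force: 0.0
off [ 0.0009 -0.0006  0.1047] twist [ 0. -0. -0.]
3.65
```

View pics/k.png

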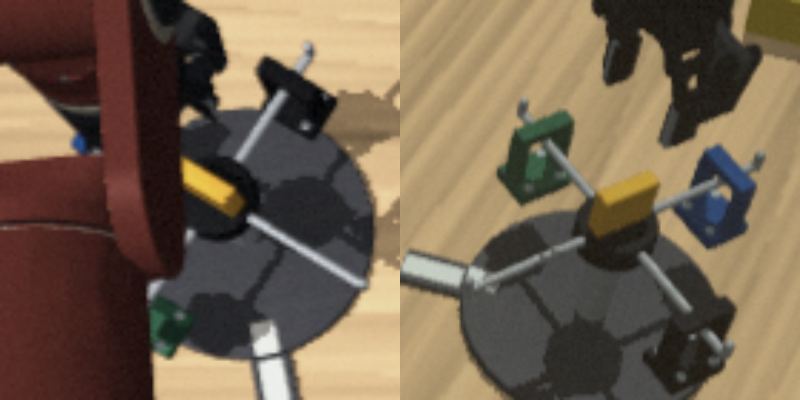

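The gripper hangs above the yellow knob (crop 625,205 in the scene half) with the fingers on either side of it; the empty hook still points lower right. I'll descend and grip.

```bash
python3 -m crank '[{"offset":[0.001,0,0.055],"twist":[0,0,0]},{"offset":[0.001,0,0.09],"twist":[0,0,0]},{"offset":[0.001,0,0.105],"twist":[0,0,0]},{"offset":[0.001,0,0.105],"twist":[0,0,0]}]' 0.7
python3 -m crank '[{"offset":[0,0,0],"twist":[0,0,0]},{"offset":[0,0,0],"twist":[0,0,0]},{"offset":[0,0,0],"twist":[0,0,0]},{"offset":[0,0,0],"twist":[0,0,0]},{"offset":[0,0,0],"twist":[0,0,0]},{"offset":[0,0,0],"twist":[0,0,0]}]' 0 40
```

```text
t: 4.15
tool_pos: [0.6482, 0.1507, 0.1346]
tool_rot: [-2.734, -1.546, 0.002]
contact_force: [0.5, 0.1, 0.5]
opening: 0.0599
grip_force: 0.0
t: 4.9
tool_pos: [0.651, 0.1503, 0.1377]
tool_rot: [2.732, 1.544, 0.008]
contact_force: [6.1, -1.8, 1.2]
opening: 0.0151
grip_force: 41.1
```

```bash
python3 -m crank '[{"offset":[0,0,0],"twist":[0,0,5]},{"offset":[0,0,0],"twist":[0,0,12]},{"offset":[0,0,0],"twist":[0,0,19]},{"offset":[0,0,0],"twist":[0,0,26]},{"offset":[0,0,0],"twist":[0,0,33]},{"offset":[0,0,0],"twist":[0,0,40]},{"offset":[0,0,0],"twist":[0,0,45]},{"offset":[0,0,0],"twist":[0,0,47.7]},{"offset":[0,0,0],"twist":[0,0,47.7]},{"offset":[0,0,0],"twist":[0,0,47.7]},{"offset":[0,0,0],"twist":[0,0,47.7]}]' 0 40
python3 -m crank '[{"offset":[0,0,0],"twist":[0,0,0]},{"offset":[0,0,0],"twist":[0,0,0]},{"offset":[0,0,0],"twist":[0,0,0]},{"offset":[0,0,-0.05],"twist":[0,0,0]},{"offset":[0,0,-0.12],"twist":[0,0,0]},{"offset":[0,0,-0.12],"twist":[0,0,0]}]' 0.7
python3 - <<'E'
from h import *
go(.468,-.3245,.2,-.219)
go(.468,-.3245,.2,-.219+np.pi)
E
```

```text
t: 6.28
tool_pos: [0.6492, 0.1528, 0.1377]
tool_rot: [-3.123, -0.309, -0.004]
contact_force: [-3.0, 4.6, 4.2]
opening: 0.0153
grip_force: 41.5
t: 7.02
tool_pos: [0.6516, 0.151, 0.263]
tool_rot: [-3.126, -0.309, -0.018]
contact_force: [0.5, -0.5, -0.1]
opening: 0.0599
grip_force: 0.0
off [-0.2738  0.4303  0.0603] twist [-0.1 -0.7 23.8]
off [-0.2738  0.4303  0.0603] twist [ 9.000e-01 -1.000e-01 -1.562e+02]
```

```bash
python3 -m crank '[{"offset":[-0.274,0.430,0.06],"twist":[0,0,23.8]},{"offset":[-0.274,0.430,0.06],"twist":[0,0,23.8]},{"offset":[-0.274,0.430,0.06],"twist":[0,-0.7,23.8]},{"offset":[-0.274,0.430,0.06],"twist":[0,-0.7,23.8]},{"offset":[-0.274,0.430,0.06],"twist":[0,-0.7,23.8]},{"offset":[-0.274,0.430,0.06],"twist":[0,-0.7,23.8]},{"offset":[-0.274,0.430,0.06],"twist":[0,-0.7,23.8]},{"offset":[-0.274,0.430,0.06],"twist":[0,-0.7,23.8]},{"offset":[-0.274,0.430,0.06],"twist":[0,-0.7,23.8]},{"offset":[-0.274,0.430,0.06],"twist":[0,-0.7,23.8]},{"offset":[-0.274,0.430,0.06],"twist":[0,-0.7,23.8]},{"offset":[-0.274,0.430,0.06],"twist":[0,-0.7,23.8]}]' 0.9 60
python3 - <<'E'
from h import *
go(.468,-.3245,.027,-.219)
a=get_image("top");b=get_image("scene")
cv2.imwrite("pics/c2.png",np.hstack([cv2.resize(a[95:215,165:285,::-1],(400,400),interpolation=2),cv2.resize(b[180:340,140:300,::-1],(400,400),interpolation=2)]))
print(get_obs()["t"])
E
```

```text
t: 8.52
tool_pos: [0.465, -0.3232, 0.1955]
tool_rot: [3.122, -0.339, -0.018]
contact_force: [0.1, -0.7, 0.4]
opening: 0.0768
grip_force: 0.0
off [0.0052 0.0002 0.1684] twist [0.1 0.7 0.2]
8.625
```

View pics/c2.png

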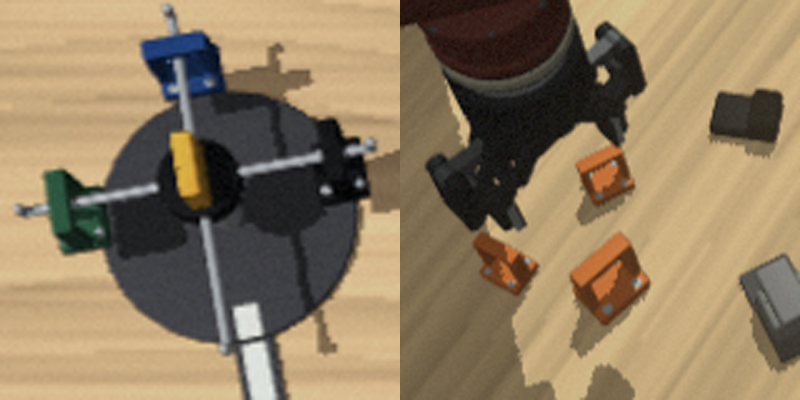

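The hook now lies close to the mark (tip at crop 224,348; mark 258,370, offset mainly by height parallax), and the big adapter is untouched below the gripper. I'll check the angle numerically and plan the grasp.

Run:
```python
from h import *
f=lambda x,y:(165+x/3.333,95+y/3.333)
E_,B,G,K=[atz("top",*f(*q),.134) for q in ((224,348),(167,12),(20,210),(370,145))]
c=(E_+B+G+K)/4;print(c,np.arctan2(*(E_-B)[1::-1]),np.arctan2(*(K-G)[1::-1])-np.pi/2)
M=[atz("top",*f(*q),.012) for q in ((246,318),(263,396))]
print([np.arctan2(*(m-c)[1::-1]) for m in M],np.hypot(*(M[0]-c)[:2]))
go(.467,-.324,.027,-.219)
```

```text
[0.64811964 0.15115603 0.134     ] -2.947180021242969 -2.9503134001599496
[np.float64(-2.9458102298698514), np.float64(-2.927923520546751)] 0.0887607339615658
off [ 0.0042 -0.0004  0.1685] twist [0.2 0.7 0.1]
```

```bash
python3 -m crank '[{"offset":[0.004,0,0.055],"twist":[0,0.7,0]},{"offset":[0.004,0,0.105],"twist":[0,0.7,0]},{"offset":[0.004,0,0.145],"twist":[0,0.7,0]},{"offset":[0.004,0,0.165],"twist":[0,0.7,0]},{"offset":[0.004,0,0.168],"twist":[0,0.7,0]},{"offset":[0.004,0,0.168],"twist":[0,0.7,0]}]' 0.9
python3 -m crank '[{"offset":[0,0,0],"twist":[0,0,0]},{"offset":[0,0,0],"twist":[0,0,0]},{"offset":[0,0,0],"twist":[0,0,0]},{"offset":[0,0,0],"twist":[0,0,0]},{"offset":[0,0,0],"twist":[0,0,0]}]' 0 60
```

```text
t: 9.38
tool_pos: [0.4672, -0.3262, 0.029]
tool_rot: [3.119, -0.341, 0.004]
contact_force: [-0.3, -0.4, 0.2]
opening: 0.0771
grip_force: 0.0
t: 10.0
tool_pos: [0.4673, -0.3264, 0.0293]
tool_rot: [3.119, -0.342, 0.005]
contact_force: [-0.3, 0.1, 5.5]
opening: 0.0491
grip_force: 62.4
```

Run:
```python
from h import *
go(.4517,.1122,.16,.1936)
```

```text
off [-0.1098 -0.4243 -0.1327] twist [  0.3  -0.2 -23.6]
```

```bash
python3 -m crank '[{"offset":[0,0,-0.04],"twist":[0,0,0]},{"offset":[0,0,-0.09],"twist":[0,0,0]},{"offset":[-0.01,-0.04,-0.13],"twist":[0,0,-2]},{"offset":[-0.023,-0.09,-0.133],"twist":[0,0,-5]},{"offset":[-0.036,-0.14,-0.133],"twist":[0,0,-8]},{"offset":[-0.049,-0.19,-0.133],"twist":[0,0,-11]},{"offset":[-0.062,-0.24,-0.133],"twist":[0,0,-14]},{"offset":[-0.075,-0.29,-0.133],"twist":[0,0,-17]},{"offset":[-0.088,-0.34,-0.133],"twist":[0,0,-20]},{"offset":[-0.099,-0.385,-0.133],"twist":[0,0,-22]},{"offset":[-0.11,-0.42,-0.133],"twist":[0,0,-23.6]},{"offset":[-0.11,-0.424,-0.133],"twist":[0.3,-0.2,-23.6]},{"offset":[-0.11,-0.424,-0.133],"twist":[0.3,-0.2,-23.6]},{"offset":[-0.11,-0.424,-0.133],"twist":[0.3,-0.2,-23.6]}]' 0 60
python3 - <<'E'
from h import *
go(.4517,.1122,.119,.1936)
go(.545,.1307,.119,.1936)
b=get_image("scene");a=get_image("top")
cv2.imwrite("pics/st.png",np.hstack([cv2.resize(b[70:210,280:480,::-1],(571,400),interpolation=2)]))
E
```

```text
t: 11.75
tool_pos: [0.4506, 0.1118, 0.1591]
tool_rot: [-3.124, -0.301, 0.005]
contact_force: [-0.0, 0.2, -1.1]
opening: 0.0495
grip_force: 62.7
off [ 0.0013 -0.0001  0.0401] twist [-0.2  0.2 -0.1]
off [ 0.0964 -0.0005  0.0398] twist [-0.2  0.2 -0.1]
```

View pics/st.png

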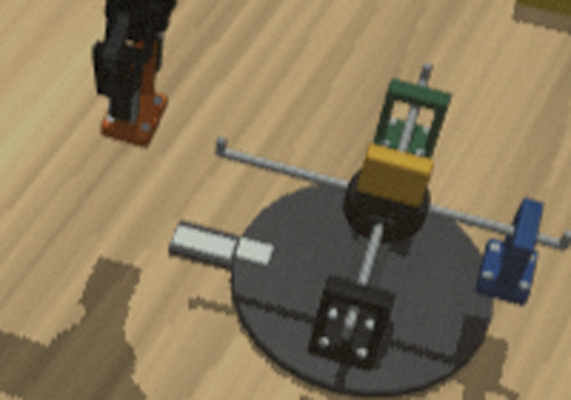

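The adapter is held upright at crop (135,110), with the hook (tip 220,145) pointing at it. I'll lower it to insertion height and slide it in.

```bash
python3 -m crank '[{"offset":[0.001,0,0.025],"twist":[0,0,0]},{"offset":[0.001,0,0.04],"twist":[0,0,0]},{"offset":[0.001,0,0.04],"twist":[0,0,0]},{"offset":[0.015,0,0.04],"twist":[0,0,0]},{"offset":[0.03,0,0.04],"twist":[0,0,0]},{"offset":[0.045,0,0.04],"twist":[0,0,0]},{"offset":[0.06,0,0.04],"twist":[0,0,0]},{"offset":[0.06,0,0.04],"twist":[0,0,0]}]' 0 60
python3 -m crank '[{"offset":[0.012,0,0],"twist":[0,0,0]},{"offset":[0.024,0,0],"twist":[0,0,0]},{"offset":[0.036,0,0],"twist":[0,0,0]},{"offset":[0.036,0,0],"twist":[0,0,0]},{"offset":[0.036,0,0],"twist":[0,0,0]}]' 0 60
python3 - <<'E'
from h import *
go(.545,.1307,.096,.1936)
b=get_image("scene")
cv2.imwrite("pics/in.png",cv2.resize(b[70:210,280:480,::-1],(571,400),interpolation=2))
E
```

```text
t: 12.85
tool_pos: [0.5103, 0.1244, 0.12]
tool_rot: [-3.124, -0.303, 0.003]
contact_force: [0.5, 0.4, -1.0]
opening: 0.049
grip_force: 62.7
t: 13.48
tool_pos: [0.5444, 0.1313, 0.1187]
tool_rot: [-3.124, -0.303, 0.006]
contact_force: [0.2, 0.5, 0.2]
opening: 0.0495
grip_force: 62.7
off [0.0006 0.0008 0.0227] twist [-0.2  0.2  0. ]
```

View pics/in.png

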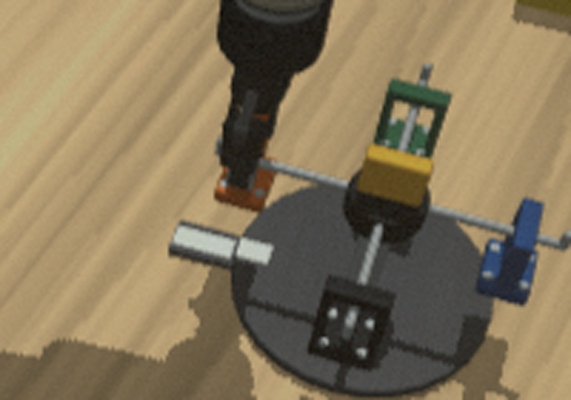

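The rod runs through the adapter's window: the tip shows left at (218,145) and the rod emerges right at (262,163), with no contact force. I'll lower it.

```bash
python3 -m crank '[{"offset":[0,0,0.008],"twist":[0,0,0]},{"offset":[0,0,0.015],"twist":[0,0,0]},{"offset":[0,0,0.019],"twist":[0,0,0]},{"offset":[0,0,0.021],"twist":[0,0,0]},{"offset":[0,0,0.021],"twist":[0,0,0]}]' 0 60
```

```text
t: 14.15
tool_pos: [0.5444, 0.1314, 0.0977]
tool_rot: [-3.124, -0.303, 0.006]
contact_force: [0.0, -0.0, -0.4]
opening: 0.0493
grip_force: 62.7
```

```bash
python3 -m crank '[{"offset":[0,0,0.001],"twist":[0,0,0]},{"offset":[0,0,0.002],"twist":[0,0,0]},{"offset":[0,0,0.002],"twist":[0,0,0]}]' 0 20
python3 -m crank '[{"offset":[0,0,0],"twist":[0,0,0]},{"offset":[0,0,0],"twist":[0,0,0]},{"offset":[0,0,0],"twist":[0,0,0]},{"offset":[0,0,0],"twist":[0,0,0]}]' 0.8
python3 -m crank '[{"offset":[0,0,-0.02],"twist":[0,0,0]},{"offset":[0,0,-0.06],"twist":[0,0,0]},{"offset":[0,0,-0.12],"twist":[0,0,0]},{"offset":[-0.06,0,-0.14],"twist":[0,0,0]},{"offset":[-0.12,0,-0.14],"twist":[0,0,0]},{"offset":[-0.12,0.06,-0.14],"twist":[0,0,0]},{"offset":[-0.12,0.12,-0.14],"twist":[0,0,0]},{"offset":[-0.12,0.18,-0.14],"twist":[0,0,0]},{"offset":[-0.12,0.24,-0.14],"twist":[0,0,0]},{"offset":[-0.12,0.3,-0.14],"twist":[0,0,0]},{"offset":[-0.12,0.3,-0.14],"twist":[0,0,0]},{"offset":[-0.12,0.3,-0.14],"twist":[0,0,0]}]' 0.8
python3 - <<'E'
from h import *
a=get_image("top");b=get_image("scene")
cv2.imwrite("pics/end.png",np.hstack([cv2.resize(a[95:215,165:285,::-1],(400,400),interpolation=2),cv2.resize(b[70:210,320:460,::-1],(400,400),interpolation=2)]))
E
```

```text
t: 14.52
tool_pos: [0.5445, 0.1314, 0.0959]
tool_rot: [-3.124, -0.303, 0.005]
contact_force: [-0.0, 0.5, 0.4]
opening: 0.0492
grip_force: 62.7
t: 15.02
tool_pos: [0.5445, 0.1314, 0.096]
tool_rot: [-3.124, -0.303, 0.005]
contact_force: [0.0, 0.2, 0.1]
opening: 0.0681
grip_force: 0.0
t: 16.52
tool_pos: [0.485, -0.1865, 0.2363]
tool_rot: [-3.124, -0.303, 0.004]
contact_force: [0.4, 0.3, 0.2]
opening: 0.0685
grip_force: 0.0
```

View pics/end.png

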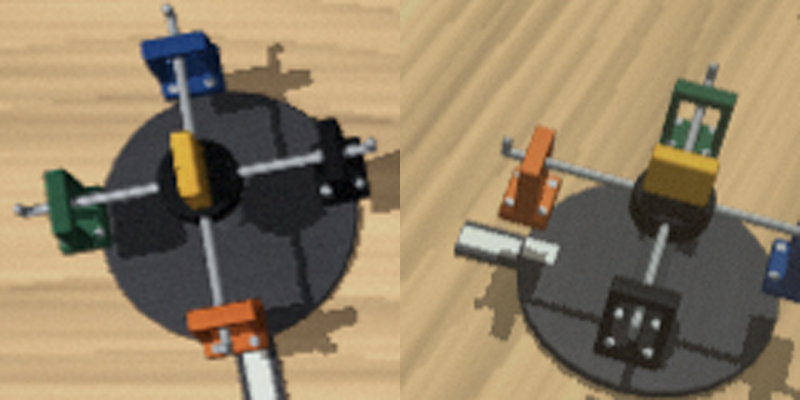

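The orange adapter hangs upright on the hook (top half 228,330; scene half 530,175), and the hook is still along the mark. The arm is clear, so I'll hand in.

```bash
python3 -c "
from station import *
print(finish_job())"
```

```text
the job is handed in; nothing more can be done
None
```

The carousel's empty hook was turned to within about 0.02 rad of the white mark by camera measurement, the large orange adapter hangs on it upright with the rod through its window, and the job was handed in at about 16.6 s with the arm clear (no verdict came back).

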